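Trim the hexagonal coil on the carousel

ROBOT

A 7-joint arm with a two-finger parallel gripper is mounted at the origin on a cart in front of the work surface, level with it; the furniture and walls round the work are solid. World frame = base frame: x ahead of the robot, y to its left, z up, the work surface at z = 0. Lengths are in m, angles in rad, forces in N, time in s.
With the tool pointing down it reaches from about 0.425 to 0.925 m from the base axis. Payload 6.8 kg.
Tool frame: the origin (TCP) lies on the centre line of the jaws, within the pads' length; the fingertips stand 19 mm ahead of it and the grasp point (between the pads) is the TCP; z points along the fingers, y is the line along which they close (so a half turn about z gives the same grasp; the last joint's range is limited). The gripper opens to 85 mm and grips with 20 to 120 N. Pads are 22 mm wide; open, the fingers measure 114 mm over their backs; the gripper's body (76 mm by 85 mm) begins 54 mm behind the grasp point. The pads swing forward as they close: fully open they stand 13 mm farther back than shut.
Start: joints at [-1.307, 0.477, 0.022, 1.555, -0.011, 1.109, -0.083], TCP at [0.245, 0.629, 0.226] pointing down, gripper open.
Joint ranges: [-2.96, 2.96], [-0.34, 2.1], [-1.41, 1.46], [0.24, 2.44], [-1.37, 4.51], [0.17, 1.92], [-2.96, 2.96]. Speed limits (rad/s): [2.39, 2.39, 3.14, 3.14, 3.14, 3.14, 3.14].

INTERFACE

Orientations are given as a rotation vector (axis times angle).
In Python, from bench import r gives the robot as it stands. The module is installed in compiled form; this text tells all that it offers.
- The arm moves only by the tool arm_command, never from a script. Its argument "rows" is a list of rows, each an object of numbers: "fingers": the opening, from -1 (shut) to 1 (fully open); "x", "y", "z": the shift along the tool's x, y, z in m; "ax", "ay", "az": the turn, a rotation vector about the tool's x, y, z in degrees. In form: [{"fingers": .., "x": .., "y": .., "z": .., "ax": .., "ay": .., "az": ..}, ...]. A call has 1 to 10 rows; each row shifts and turns the commanded pose from where the row before left it, along the tool's axes as they then stand; what a row does not reach is not made up. A row lasts 1/12 s, in which the tool goes at most 41.7 mm and 7.16 degrees, less where a joint would pass 70% of its speed; a pose out of reach is approached as far as the arm can. A call is refused whole if a number of a shift passes 0.0417 or a number of a turn 7.16, either way. A call with a gripper value outside its range is refused whole. The fingers move at their own pace and stop on an object; "grip_force" is the grip in N (left out, the last holds). Time passes only in rows, so rows that do not move let the fingers close. It gives the time, the measured TCP pose, the force, the opening and the grip force at its end, in the units of the state.
- r.get_obs(): the state, without advancing time (a new reading comes with each control period).
- r.grab_frame(name): name is "scene" or "top" or "wrist"; returns a dict with "frame" (480x640x3 uint8, red, green, blue), "depth" (480x640 float32, m along the optical axis (not along the pixel's ray), 0 where there is no reading), "K" (3x3 intrinsics, pixels), "world_from_camera" (4x4, takes a point from camera to world coordinates). Camera axes: x right, y down, z forward; pixel columns grow to the right and rows downward; lengths in m; the calibration is good to about 2 mm. A picture is of the moment at which its call begins.
- r.hand_in(): hands the job in; it is judged then, once.
The state is a dict: "clock": time; "joints": joint angles; "qvel": joint speeds; "tau": joint torques, N m; "tcp_pos": TCP position; "orientation": TCP orientation; "contact_force": force on the tool from outside, world axes, zero at the start; "moment": the same for the moment, N m; "grip_width": finger opening in m; "gripper_force": force on a finger pad.
Only numpy, scipy, OpenCV 4.12 (cv2) and the standard library are available. Lean on these libraries where they do the work, as an engineer would, in place of code of your own. Each camera call takes 0.05 s, during which the arm holds its last target. There are 200 camera calls.

TASK

Turn the coil carousel by its black bar knob until the hexagonal can stands under the access port of the bridge. Then take the tuning tool from its stand, feel its blade through the port into the slot of that can's core screw and turn the screw clockwise (seen from above) until it just comes up against its stop, without forcing it further. Put the tool back upright and fully home in its stand and let go, leaving the carousel where it is and not disturbing the other things on the bench.

Things in the scene. Friction and masses are not known exactly. Their poses are not given: they have to be found in the camera images.
- fixture: Fixed steel base plate 240 x 180 x 14 mm of the tuning fixture; origin on its underside, under the carousel's axis; z up. The port lies 65 mm from the carousel's axis along the fixture's +x; the bridge's aluminium post stands at 112 to 130 mm along +x, and its arm and port reach 106 mm above the table.
- port (a point): Centre of the mouth (upper rim, 106 mm above the table) of the black access port at the end of the bridge: a funnel 32 mm wide inside at the rim, narrowing to a hole of 18 mm diameter 10 mm below the rim and 8 mm long. Its axis is vertical. Fixed to the fixture.
- knob (a point): Centre of the carousel's black bar knob: 56 mm long, 16 mm thick, 30 mm high, on the carousel's vertical axis, centre 133 mm above the table. Its x axis is the bar's long direction and points to the hexagonal can. Fingertips that stay above 110 mm clear the bridge. Friction (about 0.12 N m) holds the carousel where it is left.
- hex_can (a point): On the axis of the hexagonal can's core screw, 86 mm above the table, at the mouth of the screw's white slippery plastic cup: a cone 27 mm wide, narrowing over 12 mm to a 13 mm hole, 4 mm deep down to the slotted face (70 mm above the table). The slot is 6.5 mm wide, 5 mm deep; its direction is unknown and hidden under the port. Turns with the carousel.
- carousel (a joint): Turn of the carousel, rad, counterclockwise from above positive; 0 when the hexagonal can is exactly under the port; starts at 0.6 to 1.45. The grey disc (180 mm across, top 28 mm above the table) carries three aluminium cans 65 mm from its axis, 120 degrees apart, tops at 66 mm: one hexagonal (44 mm over flats), one round (44 mm), one square (42 mm).
- core_screw (a joint): Turn of the core screw in its mount, rad, clockwise from above positive; from 0 to its stop at 2.3, starting at 0.6 to 1.0. It does not tell the direction of the slot. Friction about 0.05 N m. The screw is sprung: pressed down it gives way by up to 9 mm against a spring (1.2 N at first, 0.6 N more per mm), and rises again when the blade drops into the slot.
- mount (a joint): Twist of the rubber mount that holds the screw, rad, clockwise positive, springy (0.7 N m per rad): about 0.07 while the screw turns freely, more when it is driven on against its stop. The coil is damaged beyond 0.5.
- stand_mouth (a point): Centre of the upper rim (80 mm above the table) of the tool stand: a fixed steel tube of 33 mm outer and 18 mm inner diameter, 70 mm deep, on a round foot of 76 mm.
- tool_handle (a point): Centre of the tuning tool's square handle: 24 x 24 mm, 60 mm high; z along the tool, up when the blade is down; x and y square to the flats. White plastic, 135 mm long in all, about 70 g. Under the handle is a round flange (30 mm across, 5 mm thick), which rests on the stand's rim; the handle's centre is then 115 mm above the table.
- tool_tip (a point): End of the tuning tool's blade, on its axis, 105 mm below the centre of the handle; same axes. The blade is 11 mm wide (along x), 4 mm thick (along y) and 6 mm long, at the end of a round shaft of 11 mm diameter; the flange's underside is 70 mm above this point.
- multimeter: Multimeter lying on the bench, 142 x 70 x 41 mm, origin on its underside; leave it alone.
- tape: Roll of masking tape lying flat, 106 mm across and 25 mm high; leave it alone.
- screwdriver: Screwdriver lying on the bench, 184 mm long, 25 mm thick; leave it alone.
There are look-alikes about, which are no part of the job. There is more than one size of the part that bears tool_handle; the job needs the larger. There is more than one size of the part that bears stand_mouth; the job needs the larger.

How it is judged:
On the way, in this order (a step that is already met when the one before it is completed fails the run):
1. the hexagonal can is under the port, its screw not yet home (horizontal distance between hex_can and port below 0.006 m and value of joint core_screw below 1.6 rad), for 0.2 s.
2. the tool's blade is in the screw and the screw has come up against its stop (horizontal distance between tool_tip and hex_can below 0.005 m and horizontal distance between hex_can and port below 0.006 m and height (world z) of tool_tip below 0.073 m and value of joint core_screw above 2.15 rad), for 0.1 s.
At the end, for the whole second after the job is handed in: The hexagonal can is under the port (axes within 6 mm), its core screw is within 0.15 rad of its stop, and the tool stands released, at rest and upright in its stand with the flange on the rim (height within about 6 mm, axis within 10 mm) (horizontal distance between hex_can and port below 0.006 m and value of joint core_screw above 2.15 rad and distance between tool_handle and stand_mouth below 0.041 m and horizontal distance between each of tool_handle, tool_tip and stand_mouth below 0.01 m and angle between tool_handle's own z axis and vertical below 0.12 rad and linear speed of tool below 0.02 m/s); the robot touches nothing.
It fails at once if the core screw was forced against its stop (rubber mount twisted beyond 0.5 rad) (value of joint mount above 0.5 rad).
It fails at once if a bystander was moved more than 40 mm (distance of any of multimeter, tape, screwdriver from where it was at the start of the episode above 0.04 m).
It also fails if it takes over 70 s, if anything falls off the work surface, if the arm or the gripper's body presses on something with over 40 N, if the wrist force passes 120 N, or if a joint passes its speed limit or range.

## Working session

There is one attempt and no reset: what is moved stays moved. The work goes in short steps, Python scripts to look and compute and a tool call to move; the robot and the scene stay as the last step left them, time stands still between calls to the robot, and variables do not carry over. Pictures are saved under pics/ and viewed, at most 10 in all, crops included, and the job is handed in when it is done.

Besides the shell and the picture viewer there is one more tool, called as name(argument=value, ...) on one line, values as JSON. arm_command: Moves the arm, as the interface text tells. Its arguments: {"type":"object","properties":{"rows":{"type":"array"},"grip_force":{"type":"number"}},"required":["rows"]}

```bash
mkdir -p pics
cat > h.py <<'E'
import numpy as np, cv2
from bench import r
def cloud(f):
    d=f["depth"];K=f["K"];T=f["world_from_camera"]
    v,u=np.mgrid[:480,:640]
    p=np.stack([(u-K[0,2])/K[0,0]*d,(v-K[1,2])/K[1,1]*d,d],-1)
    w=p@T[:3,:3].T+T[:3,3]; w[d==0]=np.nan
    return w
def save(n,im): cv2.imwrite("pics/"+n,cv2.cvtColor(im,cv2.COLOR_RGB2BGR))
E
python3 - <<'E'
from h import *
for n in("top","scene"):
    f=r.grab_frame(n); np.savez(n+"0.npz",**f); save(n+"0.png",f["frame"]); print(n,f["K"].tolist(),f["world_from_camera"].round(3).tolist())
print(r.get_obs())
E
```

```text
top [[453.5636846333174, 0.0, 317.7394460023045], [0.0, 453.5636846333174, 239.22652500394915], [0.0, 0.0, 1.0]] [[0.003, -0.975, 0.224, 0.377], [-1.0, -0.003, -0.001, -0.055], [0.002, -0.224, -0.975, 1.007], [0.0, 0.0, 0.0, 1.0]]
scene [[548.4155749363915, 0.0, 324.6050848365737], [0.0, 548.4155749363915, 236.136908608905], [0.0, 0.0, 1.0]] [[0.736, -0.303, 0.605, -0.131], [-0.677, -0.359, 0.643, -0.81], [0.022, -0.883, -0.469, 0.667], [0.0, 0.0, 0.0, 1.0]]
{'clock': 0.1, 'joints': array([-1.30710891,  0.47774152,  0.02237592,  1.556387  , -0.01150593,
        1.10927805, -0.08310631]), 'qvel': array([-1.20418339e-04, -2.85602756e-03,  1.59713952e-03, -2.46693679e-03,
       -7.85822215e-05,  2.84454220e-04, -1.77858664e-03]), 'tau': array([ 4.18531694e-03, -5.97760391e+01,  1.61370814e+00, -2.81953222e+01,
        1.28370340e-02,  5.16334185e-03, -1.54396645e-05]), 'tcp_pos': array([0.24504269, 0.6283532 , 0.2245929 ]), 'orientation': array([-5.80640366e-01, -3.08728499e+00,  2.63209552e-03]), 'contact_force': array([ 0.65800845,  0.42140397, -0.69636644]), 'moment': array([-0.02548699, -0.03340692, -0.00149889]), 'gripper_force': 0.0, 'grip_width': 0.0853289896077755}
```

View pics/top0.png

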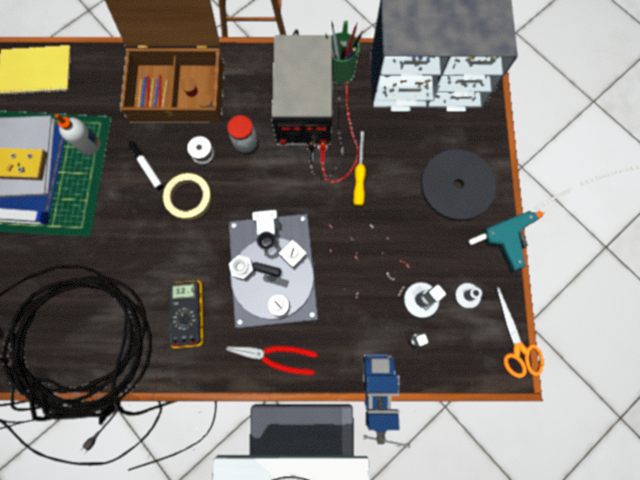

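View pics/scene0.png

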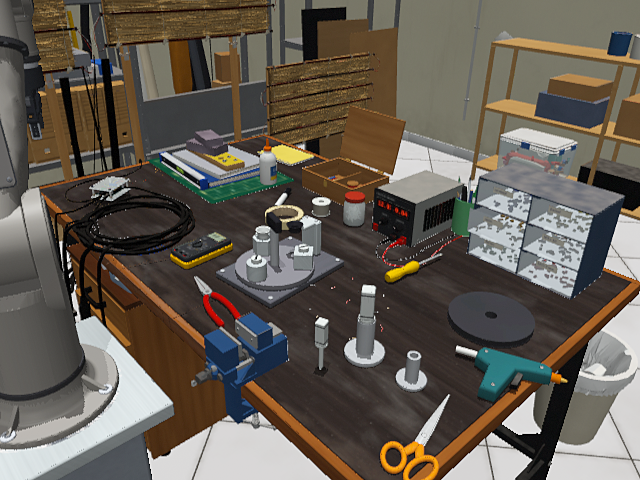

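Top view: the hexagonal can is at (241,267), round can (278,303), square can (292,253), knob bar (267,270), port ring (265,240). There are two tool candidates: one at top (432,294) / scene (368,300) in a wide-footed stand, and a smaller one at scene (321,330) in its own place. There are two stand candidates: scene (365,345), the larger and occupied, and (412,370), the smaller and empty. I'll measure them and confirm with a crop.

Run:
```python
from h import *
f=dict(np.load("top0.npz"));w=cloud(f)
g=dict(np.load("scene0.npz"));ws=cloud(g)
def st(W,name,x0,x1,y0,y1,z0,z1):
    m=(W[...,0]>x0)&(W[...,0]<x1)&(W[...,1]>y0)&(W[...,1]<y1)&(W[...,2]>z0)&(W[...,2]<z1)
    p=W[m]
    if len(p)==0: print(name,0);return
    q=p[:,:2].astype(np.float32); print(name,len(p),"mid",((p.min(0)+p.max(0))/2).round(4),"ext",np.ptp(p,0).round(4),"z",np.median(p[:,2]).round(4),"rect",cv2.minAreaRect(q))
for (u,v) in [(432,294),(421,300),(419,340),(468,295),(265,240),(265,218),(241,267),(267,270),(292,253),(278,303),(234,326),(315,319),(303,216),(231,222)]:
    print((u,v),w[v,u].round(3))
for (u,v) in [(368,292),(321,325),(412,357),(365,345)]: print("s",(u,v),ws[v,u].round(3))
a=cv2.resize(g["frame"][270:400,290:440],None,fx=4,fy=4,interpolation=cv2.INTER_CUBIC)
b=cv2.resize(f["frame"][205:330,215:325],None,fx=4,fy=4,interpolation=cv2.INTER_CUBIC)
c=np.zeros((520,800,3),np.uint8); a=cv2.resize(a,(400,347)); b=cv2.resize(b,(400,455)); c[:347,:400]=a;c[:455,400:]=b
save("crop1.png",c)
for W,n in((w,"top"),(ws,"scene")):
    print(n)
    tp=w[294,432]
    st(W,"bighandle",tp[0]-.06,tp[0]+.06,tp[1]-.06,tp[1]+.06,.1,.2)
    st(W,"bigstandfoot",tp[0]-.09,tp[0]+.09,tp[1]-.055,tp[1]+.07,.004,.02)
    st(W,"bigtube",tp[0]-.06,tp[0]+.06,tp[1]-.06,tp[1]+.06,.03,.07)
    k=w[270,267]; st(W,"knob",k[0]-.05,k[0]+.05,k[1]-.05,k[1]+.05,.12,.16)
    st(W,"plate",k[0]-.15,k[0]+.15,k[1]-.12,k[1]+.12,.01,.017)
    st(W,"bridge",k[0]-.1,k[0]+.17,k[1]-.1,k[1]+.1,.098,.112)
```

```text
(432, 294) [ 0.469 -0.273  0.145]
(421, 300) [nan nan nan]
(419, 340) [ 0.384 -0.253  0.105]
(468, 295) [ 0.478 -0.375  0.044]
(265, 240) [0.6   0.061 0.027]
(265, 218) [0.631 0.054 0.097]
(241, 267) [0.533 0.106 0.063]
(267, 270) [nan nan nan]
(292, 253) [ 0.562 -0.002  0.075]
(278, 303) [0.457 0.025 0.076]
(234, 326) [ 0.414  0.127 -0.002]
(315, 319) [ 0.428 -0.05   0.015]
(303, 216) [ 0.66  -0.022  0.013]
(231, 222) [0.645 0.141 0.015]
s (368, 292) [ 0.463 -0.291  0.145]
s (321, 325) [ 0.379 -0.265  0.101]
s (412, 357) [ 0.487 -0.38   0.046]
s (365, 345) [ 0.46  -0.296  0.034]
top
bighandle 236 mid [ 0.4707 -0.283   0.1248] ext [0.0325 0.032  0.049 ] z 0.1439 rect ((0.4712337553501129, -0.28217223286628723), (0.024309884756803513, 0.02511012926697731), 39.94034194946289)
bigstandfoot 654 mid [ 0.4692 -0.2649  0.0119] ext [0.1774 0.1213 0.0157] z 0.01 rect ((0.4691534638404846, -0.26483067870140076), (0.12119413167238235, 0.17737320065498352), 89.8995590209961)
bigtube 72 mid [ 0.4692 -0.2776  0.0497] ext [0.029  0.0227 0.0385] z 0.0492 rect ((0.46623215079307556, -0.27452144026756287), (0.032270707190036774, 0.014263569377362728), 30.928083419799805)
knob 0
plate 0
bridge 0
scene
bighandle 390 mid [ 0.4707 -0.2839  0.1232] ext [0.031  0.0336 0.0463] z 0.1287 rect ((0.47045889496803284, -0.2843707501888275), (0.027030523866415024, 0.024296531453728676), 38.185176849365234)
bigstandfoot 735 mid [ 0.4445 -0.2841  0.012 ] ext [0.1308 0.075  0.016 ] z 0.0084 rect ((0.4496561884880066, -0.27056169509887695), (0.07343065738677979, 0.1240648552775383), 51.93574905395508)
bigtube 319 mid [ 0.4687 -0.2856  0.0502] ext [0.0294 0.031  0.0395] z 0.0504 rect ((0.4649965167045593, -0.28921547532081604), (0.02054985798895359, 0.03273081034421921), 40.77412414550781)
knob 0
plate 0
bridge 0
```

View pics/crop1.png

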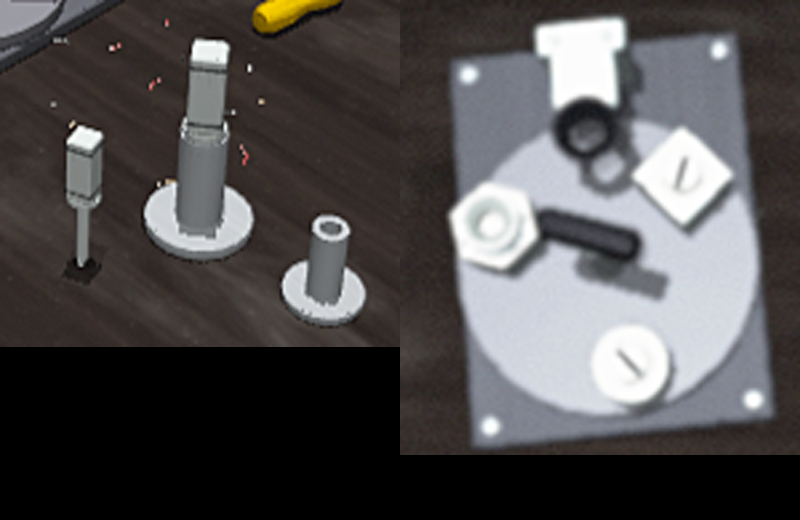

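Crop confirms: the large tool (scene (368,300)) sits in the large stand. The small tool (321,330) and the small stand (412,370) are the look-alikes. Now the fixture pose from ray-plane intersections.

```bash
cat >> h.py <<'E'
def ray(f,u,v,z):
    K=f["K"];T=f["world_from_camera"];d=T[:3,:3]@np.array([(u-K[0,2])/K[0,0],(v-K[1,2])/K[1,1],1]);o=T[:3,3]
    return (o+d*(z-o[2])/d[2])
def proj(f,p):
    K=f["K"];T=f["world_from_camera"];c=T[:3,:3].T@(np.asarray(p)-T[:3,3]);return K[:2,:2]@(c[:2]/c[2])+K[:2,2]
E
python3 - <<'E'
from h import *
f=dict(np.load("top0.npz"));w=cloud(f)
g=f["frame"]
P=lambda x,y,z:ray(f,215+x/3.636,205+y/3.64,z)
S=[P(468,75,.014),P(718,50,.014),P(490,427,.014),P(753,400,.014)]
for s in S: print(s.round(4))
c=np.mean(S,0);print("screws centre",c.round(4))
print("yaws",[np.degrees(np.arctan2(*(a-b)[[1,0]])).round(2) for a,b in((S[0],S[2]),(S[1],S[3]))])
print("port",P(585,128,.106).round(4))
for z in(.148,):
    a,b=P(541,220,z),P(636,245,z); print("knob ends",a.round(4),b.round(4),((a+b)/2).round(4),np.linalg.norm(a-b),np.degrees(np.arctan2(*(a-b)[[1,0]])))
W=w
def st(n,x0,x1,y0,y1,z0,z1):
    m=(W[...,0]>x0)&(W[...,0]<x1)&(W[...,1]>y0)&(W[...,1]<y1)&(W[...,2]>z0)&(W[...,2]<z1); p=W[m]
    print(n,len(p),p.mean(0).round(4) if len(p) else 0, ((p.min(0)+p.max(0))/2).round(4) if len(p) else 0,cv2.minAreaRect(p[:,:2].astype(np.float32)) if len(p)>3 else 0)
st("plate",.38,.7,-.07,.16,.006,.019)
st("disc",.38,.68,-.07,.16,.021,.035)
st("knob",.48,.58,-.01,.1,.115,.17)
st("hex",.48,.6,.07,.15,.055,.095)
st("square",.52,.62,-.04,.03,.055,.095)
st("round",.41,.49,-.02,.07,.055,.095)
st("bridge",.55,.7,.0,.12,.095,.118)
# dark segmentation
hsv=g.max(2).astype(int)
m=((hsv<45)).astype(np.uint8); m[:, :230]=0;m[:,325:]=0;m[:205]=0;m[330:]=0
n,l,s,cc=cv2.connectedComponentsWithStats(m)
for i in range(1,n):
    if s[i,4]>60: print(s[i],cc[i])
E
```

```text
[ 0.6371 -0.1143  0.014 ]
[ 0.6537 -0.2707  0.014 ]
[ 0.4216 -0.1251  0.014 ]
[ 0.4378 -0.282   0.014 ]
screws centre [ 0.5376 -0.198   0.014 ]
yaws [np.float64(2.88), np.float64(3.0)]
port [ 0.5825 -0.1741  0.106 ]
knob ends [ 0.5231 -0.144   0.148 ] [ 0.5099 -0.1937  0.148 ] [ 0.5165 -0.1688  0.148 ] 0.051430871202038875 75.1766085841717
plate 2907 [0.5466 0.0443 0.0139] [0.5305 0.046  0.0125] ((0.5282129645347595, 0.04315594583749771), (0.27115222811698914, 0.18562555313110352), 6.136724472045898)
disc 3653 [0.5096 0.0421 0.028 ] [0.5317 0.0439 0.0279] ((0.5292510390281677, 0.03932362049818039), (0.17567186057567596, 0.2044929414987564), 73.29936981201172)
knob 285 [0.5155 0.0434 0.1443] [0.5168 0.0442 0.1343] ((0.5164828300476074, 0.04421846568584442), (0.055639807134866714, 0.01764686405658722), 75.72703552246094)
hex 398 [0.5315 0.1052 0.0736] [0.5525 0.1007 0.0747] ((0.5499334335327148, 0.09097877144813538), (0.044039271771907806, 0.09447364509105682), 46.51498794555664)
square 395 [ 0.5619 -0.0015  0.0682] [ 0.5638 -0.0011  0.0694] ((0.5631513595581055, -0.0013178810477256775), (0.04149441793560982, 0.04197120666503906), 45.76887893676758)
round 355 [0.4538 0.0263 0.0686] [0.4541 0.0262 0.0678] ((0.4541356563568115, 0.026133738458156586), (0.04105919227004051, 0.0413583442568779), 1.0970789194107056)
bridge 622 [0.6099 0.0543 0.0999] [0.6049 0.0568 0.1027] ((0.6044102907180786, 0.05283840000629425), (0.08381539583206177, 0.05004129558801651), 6.929877758026123)
[258 233  16  14  83] [265.42168675 237.59036145]
```

Run:
```python
from h import *
f=dict(np.load("top0.npz"))
P=lambda x,y,z:ray(f,215+(x-400)/3.636-.4,205+y/3.64-.4,z)
S=[P(468,75,.014),P(718,50,.014),P(490,427,.014),P(753,400,.014)]
c=np.mean(S,0);print("screws centre",c.round(4))
print("yaws",[np.degrees(np.arctan2(*(a-b)[[1,0]])).round(2) for a,b in((S[0],S[2]),(S[1],S[3]))],[np.linalg.norm(S[0]-S[2]),np.linalg.norm(S[0]-S[1])])
print("port",P(585,128,.106).round(4))
a,b=P(541,220,.148),P(636,245,.148); print("knob",a.round(4),b.round(4),((a+b)/2).round(4))
print("hexcup",P(492,222,.086).round(4))
```

```text
screws centre [0.5377 0.0465 0.014 ]
yaws [np.float64(5.99), np.float64(6.11)] [np.float64(0.21664595418287744), np.float64(0.15630683994113143)]
port [0.5826 0.0511 0.106 ]
knob [0.5232 0.0679 0.148 ] [0.5101 0.0175 0.148 ] [0.5166 0.0427 0.148 ]
hexcup [0.5326 0.1044 0.086 ]
```

```bash
cat >> h.py <<'E'
from scipy.spatial.transform import Rotation as Ro
def plan(tgt,yaw):
    """shift in tool axes to tgt, and az turn (deg) so that tool y lies at yaw (mod 180), assuming turn after shift"""
    o=r.get_obs();R=Ro.from_rotvec(o["orientation"]).as_matrix()
    cy=np.degrees(np.arctan2(R[1,1],R[0,1]))
    az=-((yaw-cy+90)%180-90)
    print("t",round(o["clock"],2),"pos",o["tcp_pos"].round(4),"tooly yaw",cy.round(2),"tilt",np.degrees(np.arccos(-R[2,2])).round(2),"q7",o["joints"][6].round(3),"q5",o["joints"][4].round(3))
    print("shift tool",(R.T@(np.array(tgt)-o["tcp_pos"])).round(4),"az",az.round(2),"F",o["contact_force"].round(2),"M",o["moment"].round(3),"w",round(o["grip_width"],4))
E
python3 -c "
from h import *
plan([.5166,.0437,.18],75.6-90)
print(Ro.from_rotvec(r.get_obs()['orientation']).as_matrix().round(3))"
```

```text
t 0.1 pos [0.245  0.6284 0.2246] tooly yaw 68.7 tilt 0.1 q7 -0.083 q5 -0.012
shift tool [-0.4654 -0.446   0.0454] az 83.1 F [ 0.66  0.42 -0.7 ] M [-0.025 -0.033 -0.001] w 0.0853
[[-0.932  0.363 -0.   ]
 [ 0.363  0.932 -0.002]
 [-0.    -0.002 -1.   ]]
```

arm_command(rows=[{"fingers":1,"x":-0.0274,"y":-0.0262},{"x":-0.0274,"y":-0.0262},{"x":-0.0274,"y":-0.0262},{"x":-0.0274,"y":-0.0262},{"x":-0.0274,"y":-0.0262},{"x":-0.0274,"y":-0.0262},{"x":-0.0274,"y":-0.0262},{"x":-0.0274,"y":-0.0262},{"x":-0.0274,"y":-0.0262},{"x":-0.0274,"y":-0.0262}], grip_force=40)

```text
validation failed for argument at $.ro...
```

arm_command(rows=[{"x":-0.0274,"y":-0.0262},{"x":-0.0274,"y":-0.0262},{"x":-0.0274,"y":-0.0262},{"x":-0.0274,"y":-0.0262},{"x":-0.0274,"y":-0.0262},{"x":-0.0274,"y":-0.0262},{"x":-0.0274,"y":-0.0262},{"x":0}])

```text
validation failed for argument at $.ro...
```

```bash
python3 -c "
from h import *
plan([.5166,.0437,.135],75.6-90); print(r.get_obs()['joints'].round(3))"
```

```text
t 0.1 pos [0.245  0.6284 0.2246] tooly yaw 68.7 tilt 0.1 q7 -0.083 q5 -0.012
shift tool [-0.4654 -0.4459  0.0904] az 83.1 F [ 0.66  0.42 -0.7 ] M [-0.025 -0.033 -0.001] w 0.0853
[-1.307  0.478  0.022  1.556 -0.012  1.109 -0.083]
```

arm_command(rows=[{"fingers":1,"x":-0.0274,"y":-0.0262,"z":0,"ax":0,"ay":0,"az":0},{"fingers":1,"x":-0.0274,"y":-0.0262,"z":0,"ax":0,"ay":0,"az":0},{"fingers":1,"x":-0.0274,"y":-0.0262,"z":0,"ax":0,"ay":0,"az":0},{"fingers":1,"x":-0.0274,"y":-0.0262,"z":0,"ax":0,"ay":0,"az":0},{"fingers":1,"x":-0.0274,"y":-0.0262,"z":0,"ax":0,"ay":0,"az":0},{"fingers":1,"x":-0.0274,"y":-0.0262,"z":0,"ax":0,"ay":0,"az":0},{"fingers":1,"x":-0.0274,"y":-0.0262,"z":0,"ax":0,"ay":0,"az":0},{"fingers":1,"x":-0.0274,"y":-0.0262,"z":0,"ax":0,"ay":0,"az":0}], grip_force=40)

```text
clock: 0.77
tcp_pos: [0.3736, 0.352, 0.2253]
orientation: [-0.581, -3.087, 0.001]
contact_force: [1.0, 0.2, 0.4]
grip_width: 0.0857
gripper_force: 0.0
```

arm_command(rows=[{"fingers":1,"x":-0.0274,"y":-0.0262,"z":0,"ax":0,"ay":0,"az":0},{"fingers":1,"x":-0.0274,"y":-0.0262,"z":0,"ax":0,"ay":0,"az":0},{"fingers":1,"x":-0.0274,"y":-0.0262,"z":0,"ax":0,"ay":0,"az":0},{"fingers":1,"x":-0.0274,"y":-0.0262,"z":0,"ax":0,"ay":0,"az":0},{"fingers":1,"x":-0.0274,"y":-0.0262,"z":0,"ax":0,"ay":0,"az":0},{"fingers":1,"x":-0.0274,"y":-0.0262,"z":0,"ax":0,"ay":0,"az":0},{"fingers":1,"x":-0.0274,"y":-0.0262,"z":0,"ax":0,"ay":0,"az":0},{"fingers":1,"x":-0.0274,"y":-0.0262,"z":0,"ax":0,"ay":0,"az":0},{"fingers":1,"x":0,"y":0,"z":0,"ax":0,"ay":0,"az":0}])

```text
clock: 1.52
tcp_pos: [0.5036, 0.0708, 0.2257]
orientation: [0.597, 3.082, -0.004]
contact_force: [0.8, 0.5, 1.0]
grip_width: 0.0853
gripper_force: 0.0
```

```bash
python3 -c "
from h import *
plan([.5166,.0437,.135],75.6-90); print(r.get_obs()['joints'].round(3))"
```

```text
t 1.52 pos [0.5036 0.0708 0.2257] tooly yaw 68.09 tilt 0.21 q7 1.001 q5 -0.073
shift tool [-0.0219 -0.0201  0.0908] az 82.49 F [0.85 0.47 0.99] M [-0.077 -0.077 -0.012] w 0.0853
[-0.546  0.202  0.325  1.966 -0.073  0.984  1.001]
```

arm_command(rows=[{"fingers":1,"x":-0.0219,"y":-0.0201,"z":0.01,"ax":0,"ay":0,"az":0},{"fingers":1,"x":0,"y":0,"z":0,"ax":0,"ay":0,"az":6.9},{"fingers":1,"x":0,"y":0,"z":0,"ax":0,"ay":0,"az":6.9},{"fingers":1,"x":0,"y":0,"z":0,"ax":0,"ay":0,"az":6.9},{"fingers":1,"x":0,"y":0,"z":0,"ax":0,"ay":0,"az":6.9},{"fingers":1,"x":0,"y":0,"z":0,"ax":0,"ay":0,"az":6.9},{"fingers":1,"x":0,"y":0,"z":0,"ax":0,"ay":0,"az":6.9},{"fingers":1,"x":0,"y":0,"z":0,"ax":0,"ay":0,"az":6.9},{"fingers":1,"x":0,"y":0,"z":0,"ax":0,"ay":0,"az":6.9}])

```text
clock: 2.27
tcp_pos: [0.5141, 0.0526, 0.2152]
orientation: [-1.952, -2.461, 0.001]
contact_force: [0.2, 1.7, -0.2]
grip_width: 0.0854
gripper_force: 0.0
```

arm_command(rows=[{"fingers":1,"x":0,"y":0,"z":0,"ax":0,"ay":0,"az":6.9},{"fingers":1,"x":0,"y":0,"z":0,"ax":0,"ay":0,"az":6.9},{"fingers":1,"x":0,"y":0,"z":0,"ax":0,"ay":0,"az":6.9},{"fingers":1,"x":0,"y":0,"z":0,"ax":0,"ay":0,"az":6.6},{"fingers":1,"x":0,"y":0,"z":0,"ax":0,"ay":0,"az":0},{"fingers":1,"x":0,"y":0,"z":0,"ax":0,"ay":0,"az":0}])

```text
clock: 2.77
tcp_pos: [0.5142, 0.0526, 0.2152]
orientation: [-2.469, -1.943, 0.001]
contact_force: [0.5, -1.2, 0.1]
grip_width: 0.0852
gripper_force: 0.0
```

```bash
python3 -c "
from h import *
f=r.grab_frame('wrist'); save('w1.png',f['frame']); np.savez('w1.npz',**f)
w=cloud(f)
m=(abs(w[...,2]-.133)<.02)&(np.hypot(w[...,0]-.5166,w[...,1]-.0437)<.05)
p=w[m]; print(len(p))
if len(p)>5: print(cv2.minAreaRect(p[:,:2].astype(np.float32)),p[:,2].max())
plan([.5166,.0437,.135],75.6-90)"
```

```text
2710
((0.5182045698165894, 0.04640349745750427), (0.05507369339466095, 0.017999431118369102), 75.29521942138672) 0.1521048881243774
t 2.82 pos [0.5142 0.0526 0.2153] tooly yaw -13.58 tilt 0.02 q7 -0.289 q5 -0.163
shift tool [-0.0081  0.0044  0.0803] az 0.82 F [0.02 0.74 0.47] M [-0.018  0.025 -0.041] w 0.0856
```

View pics/w1.png

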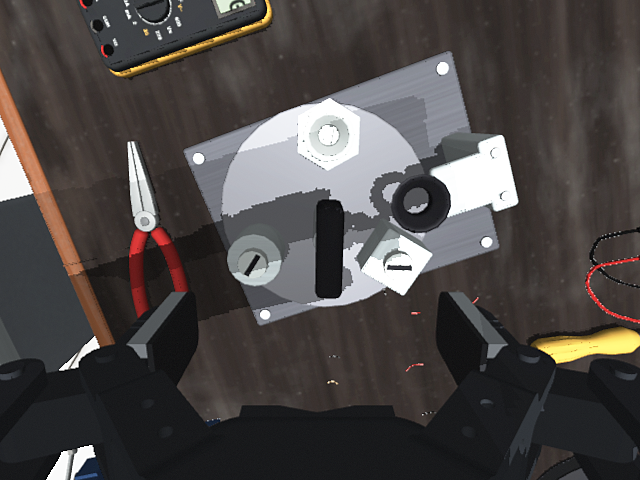

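```bash
python3 -c "
from h import *
f=dict(np.load('w1.npz')); w=cloud(f)
m=(w[...,2]>.144)&(w[...,2]<.155)&(np.hypot(w[...,0]-.5166,w[...,1]-.0437)<.045)
p=w[m]; print(len(p),cv2.minAreaRect(p[:,:2].astype(np.float32)),np.median(p[:,2]))
print('port',ray(f,420,202,.106),'hex',ray(f,328,134,.086))
S=[ray(f,*q,.014)[:2] for q in((199,159),(442,69),(487,242),(265,314))]
print(np.mean(S,0),[np.degrees(np.arctan2(*(a-b)[::-1])) for a,b in((S[1],S[0]),(S[2],S[3]))])
"
```

```text
2500 ((0.5191706418991089, 0.0461396649479866), (0.055053770542144775, 0.01599663309752941), 75.29521942138672) 0.14946188285008147
port [0.58385946 0.05282522 0.106     ] hex [0.5351469  0.10905789 0.086     ]
[0.53941948 0.04581761] [np.float64(5.953144347214442), np.float64(5.7627040849313325)]
```

```bash
python3 -c "
from h import *
plan([.5180,.0452,.136],75.35-90)"
```

```text
t 2.82 pos [0.5142 0.0526 0.2153] tooly yaw -13.58 tilt 0.02 q7 -0.289 q5 -0.163
shift tool [-0.0063  0.0054  0.0793] az 1.07 F [0.02 0.74 0.47] M [-0.018  0.025 -0.041] w 0.0856
```

arm_command(rows=[{"fingers":1,"x":-0.0063,"y":0.0054,"z":0,"ax":0,"ay":0,"az":1.1},{"fingers":1,"x":0,"y":0,"z":0.03,"ax":0,"ay":0,"az":0},{"fingers":1,"x":0,"y":0,"z":0.03,"ax":0,"ay":0,"az":0},{"fingers":1,"x":0,"y":0,"z":0.0193,"ax":0,"ay":0,"az":0},{"fingers":1,"x":0,"y":0,"z":0,"ax":0,"ay":0,"az":0},{"fingers":-0.6,"x":0,"y":0,"z":0,"ax":0,"ay":0,"az":0},{"fingers":-0.7,"x":0,"y":0,"z":0,"ax":0,"ay":0,"az":0},{"fingers":-0.8,"x":0,"y":0,"z":0,"ax":0,"ay":0,"az":0},{"fingers":-1,"x":0,"y":0,"z":0,"ax":0,"ay":0,"az":0},{"fingers":-1,"x":0,"y":0,"z":0,"ax":0,"ay":0,"az":0}], grip_force=30)

```text
clock: 3.65
tcp_pos: [0.5189, 0.0452, 0.1372]
orientation: [2.49, 1.915, 0.003]
contact_force: [0.4, 0.5, -0.5]
grip_width: 0.0258
gripper_force: 0.0
```

arm_command(rows=[{"fingers":-1,"x":0,"y":0,"z":0,"ax":0,"ay":0,"az":0},{"fingers":-1,"x":0,"y":0,"z":0,"ax":0,"ay":0,"az":0},{"fingers":-1,"x":0,"y":0,"z":0,"ax":0,"ay":0,"az":0}])

```text
clock: 3.9
tcp_pos: [0.5196, 0.0449, 0.1372]
orientation: [2.49, 1.914, 0.004]
contact_force: [2.3, -0.7, 6.2]
grip_width: 0.0144
gripper_force: 33.1
```

```bash
python3 -c "
from h import *
plan([.5180,.0452,.136],75.35-90)"
```

```text
t 3.9 pos [0.5196 0.0449 0.1372] tooly yaw -14.9 tilt 0.17 q7 -0.21 q5 -0.261
shift tool [-0.0002 -0.0016  0.0012] az -0.25 F [ 2.27 -0.7   6.19] M [-0.156 -0.446  0.05 ] w 0.0144
```

arm_command(rows=[{"fingers":-1,"x":0,"y":0.0015,"z":0,"ax":0,"ay":0,"az":4},{"fingers":-1,"x":0,"y":0,"z":0,"ax":0,"ay":0,"az":6.5},{"fingers":-1,"x":0,"y":0,"z":0,"ax":0,"ay":0,"az":6.5},{"fingers":-1,"x":0,"y":0,"z":0,"ax":0,"ay":0,"az":6.5},{"fingers":-1,"x":0,"y":0,"z":0,"ax":0,"ay":0,"az":6.5},{"fingers":-1,"x":0,"y":0,"z":0,"ax":0,"ay":0,"az":6.5},{"fingers":-1,"x":0,"y":0,"z":0,"ax":0,"ay":0,"az":6.5},{"fingers":-1,"x":0,"y":0,"z":0,"ax":0,"ay":0,"az":6.5},{"fingers":-1,"x":0,"y":0,"z":0,"ax":0,"ay":0,"az":6.5}])

```text
clock: 4.65
tcp_pos: [0.5198, 0.0448, 0.1372]
orientation: [-3.098, -0.513, -0.0]
contact_force: [-2.9, -1.2, 10.1]
grip_width: 0.0146
gripper_force: 33.7
```

arm_command(rows=[{"fingers":-1,"x":0,"y":0,"z":0,"ax":0,"ay":0,"az":6.5},{"fingers":-1,"x":0,"y":0,"z":0,"ax":0,"ay":0,"az":4.5},{"fingers":-1,"x":0,"y":0,"z":0,"ax":0,"ay":0,"az":2},{"fingers":-1,"x":0,"y":0,"z":0,"ax":0,"ay":0,"az":0},{"fingers":-1,"x":0,"y":0,"z":0,"ax":0,"ay":0,"az":0}])

```text
clock: 5.07
tcp_pos: [0.5198, 0.0447, 0.1371]
orientation: [-3.136, -0.166, -0.0]
contact_force: [-3.5, -0.9, 11.9]
grip_width: 0.0144
gripper_force: 33.9
```

```bash
python3 -c "
from h import *
plan([.5190,.0452,.136],5.95-90)
f=r.grab_frame('top'); np.savez('t1.npz',**f)
c=cv2.resize(f['frame'][205:330,215:325],(528,600),interpolation=cv2.INTER_CUBIC); save('t1.png',c)
"
```

```text
t 5.07 pos [0.5198 0.0447 0.1371] tooly yaw -83.92 tilt 0.06 q7 -1.217 q5 -0.457
shift tool [-0.0008 -0.0006  0.0011] az 0.13 F [-3.46 -0.85 11.94] M [-0.057  0.615 -0.057] w 0.0144
```

arm_command(rows=[{"fingers":0,"x":0,"y":0,"z":0,"ax":0,"ay":0,"az":0},{"fingers":0.5,"x":0,"y":0,"z":0,"ax":0,"ay":0,"az":0},{"fingers":0.5,"x":0,"y":0,"z":0,"ax":0,"ay":0,"az":0},{"fingers":0.5,"x":0,"y":0,"z":0,"ax":0,"ay":0,"az":0},{"fingers":0.5,"x":0,"y":0,"z":-0.02,"ax":0,"ay":0,"az":0},{"fingers":1,"x":0,"y":0,"z":-0.03,"ax":0,"ay":0,"az":0},{"fingers":1,"x":0,"y":0,"z":-0.035,"ax":0,"ay":0,"az":0},{"fingers":1,"x":0,"y":0,"z":-0.03,"ax":0,"ay":0,"az":0},{"fingers":1,"x":0,"y":0,"z":0,"ax":0,"ay":0,"az":0}])

```text
clock: 5.87
tcp_pos: [0.5227, 0.0442, 0.2562]
orientation: [-3.135, -0.166, -0.012]
contact_force: [0.6, -0.6, 0.8]
grip_width: 0.0855
gripper_force: 0.0
```

```bash
python3 -c "
from h import *
f=r.grab_frame('wrist'); np.savez('w2.npz',**f); save('w2.png',f['frame'])
plan([.4735,-.2825,.22],39)
"
```

```text
t 5.92 pos [0.5214 0.0447 0.2538] tooly yaw -83.89 tilt 0.31 q7 -1.37 q5 -0.275
shift tool [-0.0827  0.3203  0.0328] az 57.11 F [0.19 1.85 0.1 ] M [-0.027  0.022 -0.024] w 0.0856
```

View pics/w2.png

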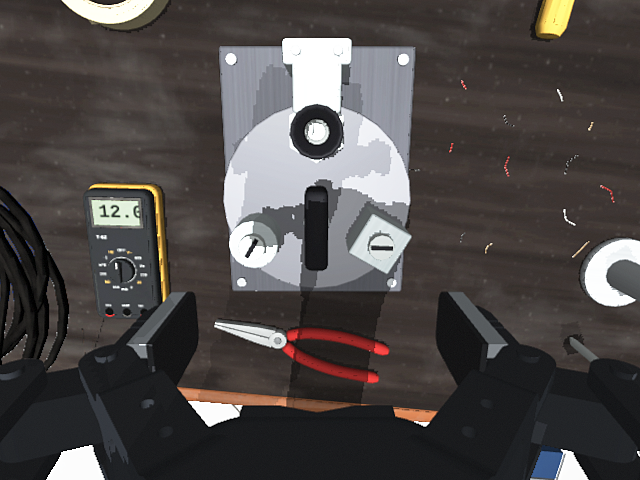

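arm_command(rows=[{"fingers":1,"x":-0.009,"y":0.035,"z":0,"ax":0,"ay":0,"az":0},{"fingers":1,"x":-0.009,"y":0.035,"z":0,"ax":0,"ay":0,"az":0},{"fingers":1,"x":-0.009,"y":0.035,"z":0,"ax":0,"ay":0,"az":0},{"fingers":1,"x":-0.009,"y":0.035,"z":0,"ax":0,"ay":0,"az":0},{"fingers":1,"x":-0.009,"y":0.035,"z":0,"ax":0,"ay":0,"az":0},{"fingers":1,"x":-0.009,"y":0.035,"z":0,"ax":0,"ay":0,"az":0},{"fingers":1,"x":-0.009,"y":0.035,"z":0,"ax":0,"ay":0,"az":0},{"fingers":1,"x":-0.009,"y":0.035,"z":0,"ax":0,"ay":0,"az":0},{"fingers":1,"x":-0.01,"y":0.035,"z":0,"ax":0,"ay":0,"az":0}])

```text
clock: 6.67
tcp_pos: [0.4706, -0.2783, 0.2499]
orientation: [-3.136, -0.168, 0.003]
contact_force: [0.2, 0.8, -0.0]
grip_width: 0.0855
gripper_force: 0.0
```

arm_command(rows=[{"fingers":1,"x":0,"y":0,"z":0,"ax":0,"ay":0,"az":-6.8},{"fingers":1,"x":0,"y":0,"z":0,"ax":0,"ay":0,"az":-6.8},{"fingers":1,"x":0,"y":0,"z":0,"ax":0,"ay":0,"az":-6.8},{"fingers":1,"x":0,"y":0,"z":0,"ax":0,"ay":0,"az":-6.8},{"fingers":1,"x":0,"y":0,"z":0,"ax":0,"ay":0,"az":-6.8},{"fingers":1,"x":0,"y":0,"z":0,"ax":0,"ay":0,"az":-6.8},{"fingers":1,"x":0,"y":0,"z":0,"ax":0,"ay":0,"az":-6.8},{"fingers":1,"x":0,"y":0,"z":0,"ax":0,"ay":0,"az":-6.8},{"fingers":1,"x":0,"y":0,"z":0,"ax":0,"ay":0,"az":-6.8},{"fingers":1,"x":0,"y":0,"z":0,"ax":0,"ay":0,"az":-6.8}])

```text
clock: 7.5
tcp_pos: [0.4708, -0.2767, 0.2498]
orientation: [-2.5, -1.899, 0.002]
contact_force: [-0.3, -1.1, -0.4]
grip_width: 0.0856
gripper_force: 0.0
```

arm_command(rows=[{"fingers":1,"x":0,"y":0,"z":0,"ax":0,"ay":0,"az":-6.8},{"fingers":1,"x":0,"y":0,"z":0,"ax":0,"ay":0,"az":-6.8},{"fingers":1,"x":0,"y":0,"z":0,"ax":0,"ay":0,"az":-6.8},{"fingers":1,"x":0,"y":0,"z":0,"ax":0,"ay":0,"az":-6.8},{"fingers":1,"x":0,"y":0,"z":0,"ax":0,"ay":0,"az":-6.8},{"fingers":1,"x":0,"y":0,"z":0,"ax":0,"ay":0,"az":-6.8},{"fingers":1,"x":0,"y":0,"z":0,"ax":0,"ay":0,"az":-6.8},{"fingers":1,"x":0,"y":0,"z":0,"ax":0,"ay":0,"az":-6.8},{"fingers":1,"x":0,"y":0,"z":0,"ax":0,"ay":0,"az":0},{"fingers":1,"x":0,"y":0,"z":0,"ax":0,"ay":0,"az":0}])

```text
clock: 8.33
tcp_pos: [0.471, -0.277, 0.2501]
orientation: [-1.369, -2.825, -0.0]
contact_force: [0.8, 0.4, -0.3]
grip_width: 0.0857
gripper_force: 0.0
```

```bash
python3 -c "
from h import *
f=r.grab_frame('wrist'); np.savez('w3.npz',**f); save('w3.png',f['frame'])
w=cloud(f); m=(w[...,2]>.135)&(w[...,2]<.16)&(np.hypot(w[...,0]-.4735,w[...,1]+.2825)<.035); p=w[m]
v,u=np.nonzero(m); print(len(p),cv2.minAreaRect(p[:,:2].astype(np.float32)) if len(p)>5 else 0,np.median(p[:,2]),u.mean(),v.mean())
plan([.4735,-.2825,.22],39)
"
```

```text
1343 ((0.4722445607185364, -0.2816964387893677), (0.024378573521971703, 0.024596083909273148), 38.622684478759766) 0.1465047462854236 314.25018615040955 232.8265078183172
t 8.38 pos [ 0.4711 -0.2771  0.2503] tooly yaw 38.28 tilt 0.09 q7 1.238 q5 -0.15
shift tool [-0.0058 -0.0014  0.0303] az -0.72 F [ 0.04  0.26 -0.07] M [-0.026 -0.035 -0.024] w 0.0853
```

View pics/w3.png

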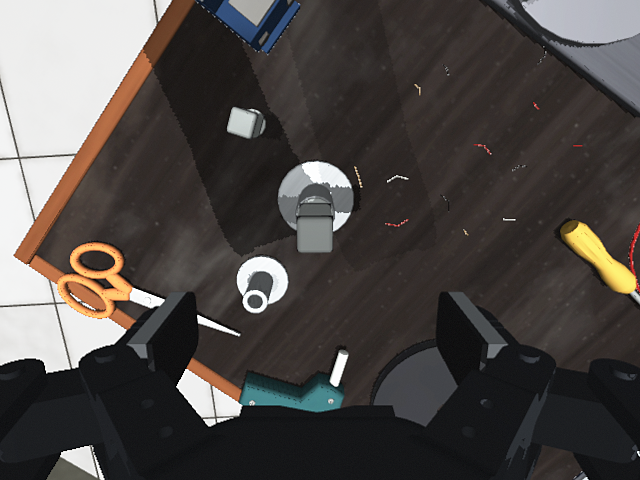

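arm_command(rows=[{"fingers":1,"x":-0.0052,"y":-0.0017,"z":0,"ax":0,"ay":0,"az":-0.4},{"fingers":1,"x":0,"y":0,"z":0.035,"ax":0,"ay":0,"az":0},{"fingers":1,"x":0,"y":0,"z":0.035,"ax":0,"ay":0,"az":0},{"fingers":1,"x":0,"y":0,"z":0.03,"ax":0,"ay":0,"az":0},{"fingers":1,"x":0,"y":0,"z":0.0233,"ax":0,"ay":0,"az":0},{"fingers":1,"x":0,"y":0,"z":0,"ax":0,"ay":0,"az":0},{"fingers":-0.3,"x":0,"y":0,"z":0,"ax":0,"ay":0,"az":0},{"fingers":-0.5,"x":0,"y":0,"z":0,"ax":0,"ay":0,"az":0},{"fingers":-0.8,"x":0,"y":0,"z":0,"ax":0,"ay":0,"az":0},{"fingers":-0.8,"x":0,"y":0,"z":0,"ax":0,"ay":0,"az":0}], grip_force=40)

```text
clock: 9.22
tcp_pos: [0.4746, -0.283, 0.1296]
orientation: [1.354, 2.831, 0.001]
contact_force: [-0.3, -0.4, -0.5]
grip_width: 0.0387
gripper_force: 0.0
```

arm_command(rows=[{"fingers":-1,"x":0,"y":0,"z":0,"ax":0,"ay":0,"az":0},{"fingers":-1,"x":0,"y":0,"z":0,"ax":0,"ay":0,"az":0},{"fingers":-1,"x":0,"y":0,"z":0,"ax":0,"ay":0,"az":0}])

```text
clock: 9.47
tcp_pos: [0.4743, -0.2829, 0.1292]
orientation: [1.354, 2.832, 0.001]
contact_force: [-1.1, 0.9, 5.8]
grip_width: 0.023
gripper_force: 40.1
```

```bash
python3 -c "
from h import *
plan([.473,-.2822,.127],38.6)
"
```

```text
t 9.47 pos [ 0.4743 -0.2829  0.1292] tooly yaw 38.89 tilt 0.14 q7 1.353 q5 -0.264
shift tool [ 0.0014 -0.0006  0.0022] az 0.29 F [-1.15  0.87  5.84] M [ 0.159  0.21  -0.002] w 0.023
```

arm_command(rows=[{"fingers":-1,"x":0,"y":0,"z":-0.005,"ax":0,"ay":0,"az":0},{"fingers":-1,"x":0,"y":0,"z":-0.015,"ax":0,"ay":0,"az":0},{"fingers":-1,"x":0,"y":0,"z":-0.025,"ax":0,"ay":0,"az":0},{"fingers":-1,"x":0,"y":0,"z":-0.025,"ax":0,"ay":0,"az":0},{"fingers":-1,"x":0,"y":0,"z":-0.025,"ax":0,"ay":0,"az":0},{"fingers":-1,"x":0,"y":0,"z":-0.025,"ax":0,"ay":0,"az":0},{"fingers":-1,"x":0,"y":0,"z":-0.005,"ax":0,"ay":0,"az":0},{"fingers":-1,"x":0,"y":0,"z":0,"ax":0,"ay":0,"az":0},{"fingers":-1,"x":0,"y":0,"z":0,"ax":0,"ay":0,"az":0}], grip_force=60)

```text
clock: 10.22
tcp_pos: [0.4732, -0.2821, 0.2524]
orientation: [-1.354, -2.834, -0.001]
contact_force: [0.8, -0.9, -1.0]
grip_width: 0.0219
gripper_force: 60.0
```

```bash
python3 -c "
from h import *
plan([.5843,.0515,.245],38.9)
f=r.grab_frame('wrist'); np.savez('w4.npz',**f)
g=r.grab_frame('scene'); np.savez('s4.npz',**g)
o=r.get_obs(); R=Ro.from_rotvec(o['orientation']).as_matrix(); t=o['tcp_pos']
for n,q in(('wrist',f),('scene',g)):
    w=cloud(q); loc=(w-t)@R
    for a,b in((-.02,.02),(.035,.06),(.06,.112),(.112,.14)):
        m=(np.hypot(loc[...,0],loc[...,1])<.03)&(loc[...,2]>a)&(loc[...,2]<b); p=loc[m]
        if len(p)>3: print(n,a,len(p),p.min(0).round(4),p.max(0).round(4),p.mean(0).round(4))
"
```

```text
t 10.22 pos [ 0.4732 -0.2821  0.2524] tooly yaw 38.91 tilt 0.03 q7 1.26 q5 -0.155
shift tool [0.1897 0.296  0.0076] az 0.01 F [ 0.81 -0.86 -1.  ] M [0.004 0.007 0.034] w 0.0219
wrist -0.02 5720 [-0.0107 -0.0238 -0.02  ] [0.014  0.0247 0.02  ] [ 0.0062  0.0002 -0.0128]
wrist 0.035 401 [-0.0006 -0.0153  0.0351] [0.0162 0.0143 0.0465] [ 0.0125 -0.0008  0.0411]
wrist 0.06 142 [ 0.0012 -0.0066  0.0832] [0.007  0.004  0.1117] [ 0.0057 -0.0011  0.0971]
scene -0.02 298 [-0.0112 -0.0277 -0.02  ] [0.0131 0.0074 0.02  ] [ 0.0006 -0.0152  0.0003]
scene 0.035 155 [-0.0135 -0.0183  0.0351] [0.0155 0.0052 0.0599] [ 0.0006 -0.0115  0.0445]
scene 0.06 166 [-0.0044 -0.0116  0.0613] [ 6.700e-03 -1.000e-04  1.117e-01] [ 0.001  -0.0061  0.0865]
scene 0.112 13 [-0.0042 -0.0098  0.1124] [ 0.0059 -0.0014  0.1198] [ 0.0009 -0.0064  0.1153]
```

arm_command(rows=[{"fingers":-1,"x":0.0188,"y":0.0296,"z":0,"ax":0,"ay":0,"az":0},{"fingers":-1,"x":0.0188,"y":0.0296,"z":0,"ax":0,"ay":0,"az":0},{"fingers":-1,"x":0.0188,"y":0.0296,"z":0,"ax":0,"ay":0,"az":0},{"fingers":-1,"x":0.0188,"y":0.0296,"z":0,"ax":0,"ay":0,"az":0},{"fingers":-1,"x":0.0188,"y":0.0296,"z":0,"ax":0,"ay":0,"az":0},{"fingers":-1,"x":0.0188,"y":0.0296,"z":0,"ax":0,"ay":0,"az":0},{"fingers":-1,"x":0.0188,"y":0.0296,"z":0,"ax":0,"ay":0,"az":0},{"fingers":-1,"x":0.0188,"y":0.0296,"z":0,"ax":0,"ay":0,"az":0},{"fingers":-1,"x":0.0188,"y":0.0296,"z":0,"ax":0,"ay":0,"az":0},{"fingers":-1,"x":0.0188,"y":0.0296,"z":0,"ax":0,"ay":0,"az":0}])

```text
clock: 11.15
tcp_pos: [0.5852, 0.0513, 0.2513]
orientation: [-1.354, -2.832, 0.003]
contact_force: [0.7, -0.6, -0.4]
grip_width: 0.0217
gripper_force: 60.0
```

arm_command(rows=[{"fingers":-1,"x":0,"y":0,"z":0,"ax":0,"ay":0,"az":-6.9},{"fingers":-1,"x":0,"y":0,"z":0,"ax":0,"ay":0,"az":-6.9},{"fingers":-1,"x":0,"y":0,"z":0,"ax":0,"ay":0,"az":-6.9},{"fingers":-1,"x":0,"y":0,"z":0,"ax":0,"ay":0,"az":-6.9},{"fingers":-1,"x":0,"y":0,"z":0,"ax":0,"ay":0,"az":-6.9},{"fingers":-1,"x":0,"y":0,"z":0,"ax":0,"ay":0,"az":-6.9},{"fingers":-1,"x":0,"y":0,"z":0,"ax":0,"ay":0,"az":-6.9},{"fingers":-1,"x":0,"y":0,"z":0,"ax":0,"ay":0,"az":-6.9},{"fingers":-1,"x":0,"y":0,"z":0,"ax":0,"ay":0,"az":-6.9},{"fingers":-1,"x":0,"y":0,"z":0,"ax":0,"ay":0,"az":-6.9}])

```text
clock: 11.98
tcp_pos: [0.5849, 0.0496, 0.2511]
orientation: [0.497, -3.099, 0.0]
contact_force: [0.4, 0.7, -1.4]
grip_width: 0.0218
gripper_force: 60.0
```

arm_command(rows=[{"fingers":-1,"x":0,"y":0,"z":0,"ax":0,"ay":0,"az":-6.9},{"fingers":-1,"x":0,"y":0,"z":0,"ax":0,"ay":0,"az":-6.9},{"fingers":-1,"x":0,"y":0,"z":0,"ax":0,"ay":0,"az":-6.9},{"fingers":-1,"x":0,"y":0,"z":0,"ax":0,"ay":0,"az":-6.9},{"fingers":-1,"x":0,"y":0,"z":0,"ax":0,"ay":0,"az":0},{"fingers":-1,"x":0,"y":0,"z":0,"ax":0,"ay":0,"az":0}])

```text
clock: 12.48
tcp_pos: [0.5852, 0.0495, 0.2516]
orientation: [1.208, -2.897, -0.001]
contact_force: [1.0, -0.3, -0.4]
grip_width: 0.0219
gripper_force: 60.0
```

```bash
cat >> h.py <<'E'
def axis(d=.0012):
    o=r.get_obs();R=Ro.from_rotvec(o["orientation"]).as_matrix()
    a=o["tcp_pos"]+R@np.array([d,0,.119])
    yaw=np.degrees(np.arctan2(R[1,1],R[0,1]))
    e=R.T@(np.array([.5843,.0515,.07])-a)
    print("t",round(o["clock"],2),"tip",a.round(4),"yaw",yaw.round(1),"to-go tool",e.round(4),"F",o["contact_force"].round(2),"M",o["moment"].round(3),"q7",o["joints"][6].round(2),"tilt",np.degrees(np.arccos(-R[2,2])).round(2))
E
python3 -c "
from h import *
axis()
f=r.grab_frame('top'); g=r.grab_frame('scene'); np.savez('t5.npz',**f)
for q,s in((f,(.5813,.0505)),(g,(.5843,.0515))): print(proj(q,[*s,.106]).round(1),proj(q,[*s,.125]).round(1))
u,v=proj(g,[.584,.0515,.13]).astype(int)
c=np.zeros((600,800,3),np.uint8)
c[:,:400]=cv2.resize(g['frame'][v-60:v+60,u-40:u+40],(400,600),interpolation=cv2.INTER_CUBIC)
u,v=proj(f,[.584,.0515,.13]).astype(int)
c[:,400:]=cv2.resize(f['frame'][v-60:v+60,u-40:u+40],(400,600),interpolation=cv2.INTER_CUBIC)
save('c5.png',c)
"
```

```text
t 12.48 tip [0.5841 0.0486 0.1326] yaw 135.3 to-go tool [-0.0023  0.0018  0.0626] F [ 1.02 -0.33 -0.37] M [ 0.02  -0.026  0.013] q7 2.19 tilt 0.13
[265.7 240.4] [264.7 238.3]
[294.3 222.9] [294.3 215.4]
```

View pics/c5.png

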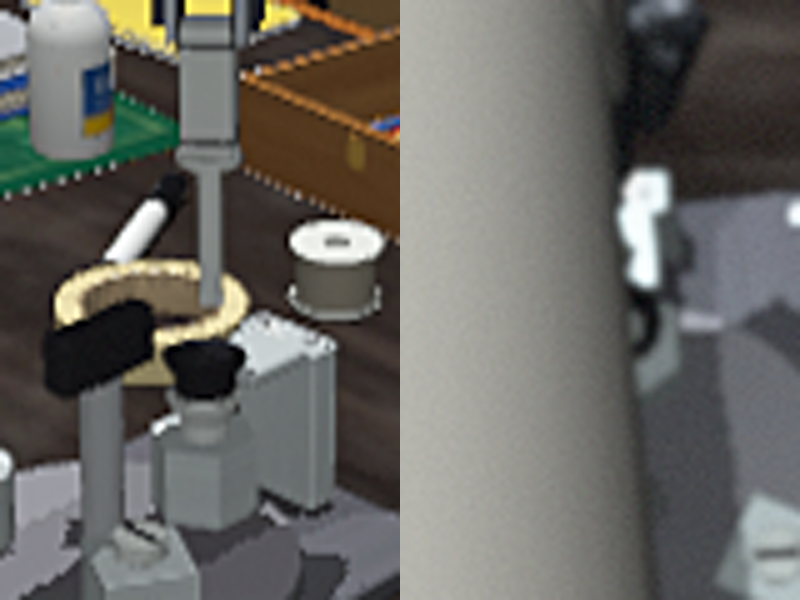

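arm_command(rows=[{"fingers":-1,"x":-0.0023,"y":0.0018,"z":0.005,"ax":0,"ay":0,"az":-6.9},{"fingers":-1,"x":0,"y":0.00015,"z":0,"ax":0,"ay":0,"az":-6.9},{"fingers":-1,"x":0,"y":0.00015,"z":0,"ax":0,"ay":0,"az":-6.9},{"fingers":-1,"x":0,"y":0,"z":0,"ax":0,"ay":0,"az":0},{"fingers":-1,"x":0,"y":0,"z":0,"ax":0,"ay":0,"az":0}])

```text
clock: 13.0
tcp_pos: [0.5858, 0.0527, 0.2477]
orientation: [1.709, -2.636, -0.0]
contact_force: [0.4, -0.5, -1.1]
grip_width: 0.0221
gripper_force: 60.0
```

```bash
python3 -c "
from h import *
axis()"
```

```text
t 13.0 tip [0.5853 0.0516 0.1287] yaw 155.9 to-go tool [0.0005 0.0008 0.0587] F [ 0.36 -0.49 -1.1 ] M [0.016 0.03  0.038] q7 2.53 tilt 0.02
```

arm_command(rows=[{"fingers":-1,"x":0.0005,"y":0.0008,"z":0.008,"ax":0,"ay":0,"az":0},{"fingers":-1,"x":0,"y":0,"z":0.01,"ax":0,"ay":0,"az":0},{"fingers":-1,"x":0,"y":0,"z":0.01,"ax":0,"ay":0,"az":0},{"fingers":-1,"x":0,"y":0,"z":0.01,"ax":0,"ay":0,"az":0},{"fingers":-1,"x":0,"y":0,"z":0,"ax":0,"ay":0,"az":0},{"fingers":-1,"x":0,"y":0,"z":0,"ax":0,"ay":0,"az":0}])

```text
clock: 13.5
tcp_pos: [0.5843, 0.0526, 0.2087]
orientation: [1.714, -2.63, -0.001]
contact_force: [0.2, 0.5, -0.9]
grip_width: 0.0223
gripper_force: 60.0
```

```bash
python3 -c "
from h import *
axis()"
```

```text
t 13.5 tip [0.5835 0.0514 0.0897] yaw 156.2 to-go tool [-0.0004 -0.0007  0.0197] F [ 0.19  0.52 -0.92] M [ 0.008  0.014 -0.009] q7 2.53 tilt 0.13
```

arm_command(rows=[{"fingers":-1,"x":0,"y":0,"z":0.004,"ax":0,"ay":0,"az":0},{"fingers":-1,"x":0,"y":0,"z":0.004,"ax":0,"ay":0,"az":0},{"fingers":-1,"x":0,"y":0,"z":0.004,"ax":0,"ay":0,"az":0},{"fingers":-1,"x":0,"y":0,"z":0.002,"ax":0,"ay":0,"az":0},{"fingers":-1,"x":0,"y":0,"z":0,"ax":0,"ay":0,"az":0},{"fingers":-1,"x":0,"y":0,"z":0,"ax":0,"ay":0,"az":0}])

```text
clock: 14.0
tcp_pos: [0.5849, 0.0526, 0.1958]
orientation: [1.715, -2.632, -0.0]
contact_force: [-0.3, -0.5, -1.2]
grip_width: 0.0222
gripper_force: 60.0
```

```bash
python3 -c "
from h import *
axis()"
```

```text
t 14.0 tip [0.5844 0.0515 0.0768] yaw 156.2 to-go tool [0.0001 0.0001 0.0068] F [-0.32 -0.53 -1.2 ] M [ 0.006  0.    -0.047] q7 2.53 tilt 0.01
```

arm_command(rows=[{"fingers":-1,"x":0,"y":0,"z":0.003,"ax":0,"ay":0,"az":0},{"fingers":-1,"x":0,"y":0,"z":0.003,"ax":0,"ay":0,"az":0},{"fingers":-1,"x":0,"y":0,"z":0.003,"ax":0,"ay":0,"az":0},{"fingers":-1,"x":0,"y":0,"z":0.002,"ax":0,"ay":0,"az":0},{"fingers":-1,"x":0,"y":0,"z":0,"ax":0,"ay":0,"az":0},{"fingers":-1,"x":0,"y":0,"z":0,"ax":0,"ay":0,"az":0}])

```text
clock: 14.5
tcp_pos: [0.5847, 0.0527, 0.1845]
orientation: [1.715, -2.631, -0.001]
contact_force: [-0.1, 0.4, -0.7]
grip_width: 0.0225
gripper_force: 60.0
```

```bash
python3 -c "
from h import *
axis()"
```

```text
t 14.5 tip [0.5841 0.0517 0.0655] yaw 156.2 to-go tool [ 0.0001 -0.0002 -0.0045] F [-0.13  0.37 -0.69] M [0.104 0.009 0.07 ] q7 2.53 tilt 0.04
```

```bash
cat >> h.py <<'E'
def avg(n=6):
    L=[]
    for i in range(n):
        r.grab_frame("scene"); o=r.get_obs(); L.append(np.r_[o["contact_force"],o["moment"]])
    L=np.array(L); print("avg F,M",L.mean(0).round(3),"sd",L.std(0).round(3))
E
python3 -c "
from h import *
avg(); axis()"
```

```text
avg F,M [ 0.03   0.454 -2.025  0.153  0.047  0.006] sd [0.373 0.233 0.662 0.029 0.041 0.022]
t 14.8 tip [0.5841 0.0516 0.0657] yaw 156.2 to-go tool [ 0.0001 -0.0002 -0.0043] F [-0.36  0.64 -3.06] M [0.198 0.087 0.025] q7 2.53 tilt 0.03
```

arm_command(rows=[{"fingers":-1,"x":0,"y":-0.0001,"z":0.0005,"ax":0,"ay":0,"az":4},{"fingers":-1,"x":0,"y":-0.0001,"z":0.0005,"ax":0,"ay":0,"az":4},{"fingers":-1,"x":0,"y":-0.0001,"z":0,"ax":0,"ay":0,"az":4},{"fingers":-1,"x":0,"y":-0.0001,"z":0,"ax":0,"ay":0,"az":4},{"fingers":-1,"x":0,"y":-0.0001,"z":0,"ax":0,"ay":0,"az":4}])

```text
clock: 15.22
tcp_pos: [0.5854, 0.0526, 0.1842]
orientation: [-1.228, 2.891, 0.0]
contact_force: [-0.5, 0.1, -0.2]
grip_width: 0.0219
gripper_force: 60.1
```

```bash
python3 -c "
from h import *
avg(); axis()"
```

```text
avg F,M [-0.175  0.634  0.125  0.256  0.203  0.042] sd [0.311 0.358 0.259 0.041 0.018 0.03 ]
t 15.52 tip [0.5846 0.0517 0.065 ] yaw 136.3 to-go tool [ 0.0003  0.0001 -0.005 ] F [0.1  0.03 0.11] M [ 0.316  0.229 -0.011] q7 2.22 tilt 0.01
```

arm_command(rows=[{"fingers":-1,"x":0,"y":-0.0001,"z":0.0005,"ax":0,"ay":0,"az":4},{"fingers":-1,"x":0,"y":-0.0001,"z":0.0005,"ax":0,"ay":0,"az":4},{"fingers":-1,"x":0,"y":-0.0001,"z":0,"ax":0,"ay":0,"az":4},{"fingers":-1,"x":0,"y":-0.0001,"z":0,"ax":0,"ay":0,"az":4},{"fingers":-1,"x":0,"y":-0.0001,"z":0,"ax":0,"ay":0,"az":4}])

```text
clock: 15.93
tcp_pos: [0.5858, 0.0521, 0.1831]
orientation: [-0.709, 3.06, 0.0]
contact_force: [-0.0, 0.7, 0.6]
grip_width: 0.0222
gripper_force: 60.2
```

```bash
python3 -c "
from h import *
avg(); axis()"
```

```text
avg F,M [-0.135  0.892  0.847  0.342  0.174  0.042] sd [0.517 0.349 0.608 0.046 0.024 0.018]
t 16.23 tip [0.5847 0.0516 0.064 ] yaw 116.3 to-go tool [ 0.0004  0.0001 -0.006 ] F [-0.42  1.06  0.25] M [0.325 0.178 0.071] q7 1.9 tilt 0.02
```

arm_command(rows=[{"fingers":-1,"x":0,"y":-0.0001,"z":0,"ax":0,"ay":0,"az":4},{"fingers":-1,"x":0,"y":-0.0001,"z":0,"ax":0,"ay":0,"az":4},{"fingers":-1,"x":0,"y":-0.0001,"z":0,"ax":0,"ay":0,"az":4},{"fingers":-1,"x":0,"y":-0.0001,"z":0,"ax":0,"ay":0,"az":4},{"fingers":-1,"x":0,"y":-0.0001,"z":0,"ax":0,"ay":0,"az":4},{"fingers":-1,"x":0,"y":-0.0001,"z":0,"ax":0,"ay":0,"az":4}])

```text
clock: 16.73
tcp_pos: [0.5861, 0.0514, 0.183]
orientation: [-0.057, 3.141, 0.0]
contact_force: [-0.4, 1.7, 0.8]
grip_width: 0.0219
gripper_force: 60.2
```

```bash
python3 -c "
from h import *
avg(); axis()"
```

```text
avg F,M [-0.177  0.884  1.032  0.295  0.071  0.076] sd [0.555 0.363 0.526 0.037 0.033 0.016]
t 17.03 tip [0.5848 0.0514 0.064 ] yaw 92.3 to-go tool [ 0.0005  0.0001 -0.006 ] F [0.42 1.35 0.62] M [0.319 0.086 0.091] q7 1.52 tilt 0.02
```

arm_command(rows=[{"fingers":-1,"x":0,"y":-0.0001,"z":0,"ax":0,"ay":0,"az":4},{"fingers":-1,"x":0,"y":-0.0001,"z":0,"ax":0,"ay":0,"az":4},{"fingers":-1,"x":0,"y":0,"z":0,"ax":0,"ay":0,"az":0}])

```text
clock: 17.28
tcp_pos: [0.5859, 0.0512, 0.1829]
orientation: [0.161, 3.137, 0.0]
contact_force: [-1.0, 0.3, 0.8]
grip_width: 0.0222
gripper_force: 60.2
```

```bash
python3 -c "
from h import *
avg(5); axis()"
```

```text
avg F,M [ 0.177  0.59   0.849  0.257 -0.006  0.054] sd [0.537 0.546 0.314 0.017 0.028 0.007]
t 17.53 tip [0.5847 0.0513 0.0639] yaw 84.3 to-go tool [ 0.0005  0.0001 -0.0061] F [ 0.69 -0.02  1.17] M [ 0.237 -0.058  0.052] q7 1.39 tilt 0.01
```

arm_command(rows=[{"fingers":-1,"x":0,"y":-0.0001,"z":0,"ax":0,"ay":0,"az":4},{"fingers":-1,"x":0,"y":-0.0001,"z":0,"ax":0,"ay":0,"az":3},{"fingers":-1,"x":0,"y":0,"z":0,"ax":0,"ay":0,"az":0}])

```text
clock: 17.78
tcp_pos: [0.5859, 0.051, 0.1829]
orientation: [0.352, 3.122, 0.0]
contact_force: [0.7, 0.6, 1.0]
grip_width: 0.0222
gripper_force: 60.2
```

```bash
python3 -c "
from h import *
avg(5); axis()"
```

```text
avg F,M [-0.051  0.687  0.937  0.26  -0.047  0.065] sd [0.47  0.403 0.518 0.019 0.008 0.05 ]
t 18.03 tip [0.5847 0.0513 0.0639] yaw 77.3 to-go tool [ 0.0004  0.0001 -0.0061] F [0.34 0.61 1.51] M [ 0.255 -0.043  0.12 ] q7 1.28 tilt 0.0
```

arm_command(rows=[{"fingers":-1,"x":0,"y":-0.0001,"z":0,"ax":0,"ay":0,"az":4},{"fingers":-1,"x":0,"y":-0.0001,"z":0,"ax":0,"ay":0,"az":4},{"fingers":-1,"x":0,"y":0,"z":0,"ax":0,"ay":0,"az":0}])

```text
clock: 18.28
tcp_pos: [0.5858, 0.0508, 0.1829]
orientation: [0.57, 3.089, -0.0]
contact_force: [0.1, 1.4, -0.0]
grip_width: 0.0221
gripper_force: 60.2
```

```bash
python3 -c "
from h import *
avg(5); axis()"
```

```text
avg F,M [-0.34   0.956  1.241  0.23  -0.059  0.042] sd [0.641 0.507 0.225 0.032 0.024 0.026]
t 18.53 tip [0.5847 0.0512 0.0639] yaw 69.3 to-go tool [ 0.0004  0.0001 -0.0061] F [0.02 1.37 0.87] M [ 0.219 -0.059  0.064] q7 1.16 tilt 0.0
```

arm_command(rows=[{"fingers":-1,"x":0,"y":-0.0001,"z":0,"ax":0,"ay":0,"az":4},{"fingers":-1,"x":0,"y":-0.0001,"z":0,"ax":0,"ay":0,"az":3},{"fingers":-1,"x":0,"y":0,"z":0,"ax":0,"ay":0,"az":0}])

```text
clock: 18.78
tcp_pos: [0.5857, 0.0506, 0.1829]
orientation: [0.756, 3.049, -0.0]
contact_force: [1.0, -0.2, 0.9]
grip_width: 0.0219
gripper_force: 60.2
```

```bash
python3 -c "
from h import *
avg(5); axis()"
```

```text
avg F,M [ 0.424 -0.058  1.05   0.145 -0.084  0.08 ] sd [0.392 0.56  0.356 0.017 0.017 0.029]
t 19.03 tip [0.5847 0.0512 0.0639] yaw 62.3 to-go tool [ 0.0005  0.0001 -0.0061] F [0.22 0.32 0.78] M [ 0.142 -0.081  0.052] q7 1.05 tilt 0.0
```

arm_command(rows=[{"fingers":-1,"x":0,"y":-0.0001,"z":0,"ax":0,"ay":0,"az":4},{"fingers":-1,"x":0,"y":-0.0001,"z":0,"ax":0,"ay":0,"az":4},{"fingers":-1,"x":0,"y":0,"z":0,"ax":0,"ay":0,"az":0}])

```text
clock: 19.28
tcp_pos: [0.5856, 0.0502, 0.1829]
orientation: [0.968, 2.989, -0.0]
contact_force: [1.0, 0.4, 1.7]
grip_width: 0.0224
gripper_force: 60.2
```

```bash
python3 -c "
from h import *
avg(6); axis()"
```

```text
avg F,M [ 0.211  0.002  1.067 -0.035 -0.089  0.11 ] sd [0.543 0.272 0.754 0.031 0.039 0.009]
t 19.58 tip [0.5846 0.051  0.0639] yaw 54.3 to-go tool [ 0.0005  0.0002 -0.0061] F [-0.1  -0.14  1.8 ] M [-0.058 -0.056  0.096] q7 0.92 tilt 0.0
```

arm_command(rows=[{"fingers":-1,"x":0,"y":-0.0001,"z":0,"ax":0,"ay":0,"az":3},{"fingers":-1,"x":0,"y":-0.0001,"z":0,"ax":0,"ay":0,"az":3},{"fingers":-1,"x":0,"y":0,"z":0,"ax":0,"ay":0,"az":0}])

```text
clock: 19.83
tcp_pos: [0.5855, 0.0501, 0.1829]
orientation: [1.122, 2.934, -0.0]
contact_force: [-0.5, -1.6, 0.9]
grip_width: 0.0221
gripper_force: 60.2
```

```bash
python3 -c "
from h import *
avg(6); axis()"
```

```text
avg F,M [ 0.35  -0.447  0.651 -0.246 -0.097  0.159] sd [0.671 0.682 0.435 0.04  0.027 0.021]
t 20.13 tip [0.5845 0.0509 0.0639] yaw 48.2 to-go tool [ 0.0006  0.0003 -0.0061] F [-0.62  0.42  0.49] M [-0.271 -0.071  0.125] q7 0.83 tilt 0.01
```

arm_command(rows=[{"fingers":-1,"x":0,"y":-0.0001,"z":0,"ax":0,"ay":0,"az":3.5},{"fingers":-1,"x":0,"y":0,"z":0,"ax":0,"ay":0,"az":0},{"fingers":-1,"x":0,"y":0,"z":0,"ax":0,"ay":0,"az":0}])

```text
clock: 20.38
tcp_pos: [0.5855, 0.0503, 0.1829]
orientation: [1.207, 2.9, 0.0]
contact_force: [0.5, -0.7, 0.7]
grip_width: 0.0222
gripper_force: 60.2
```

```bash
python3 -c "
from h import *
avg(6); axis()"
```

```text
avg F,M [ 0.517 -0.052  0.56  -0.154 -0.184  0.179] sd [0.643 0.546 0.248 0.021 0.017 0.036]
t 20.68 tip [0.5846 0.0511 0.0639] yaw 44.7 to-go tool [ 0.0005  0.     -0.0061] F [ 0.95 -0.9   0.9 ] M [-0.14  -0.183  0.181] q7 0.77 tilt 0.01
```

arm_command(rows=[{"fingers":-1,"x":0,"y":0.0001,"z":0,"ax":0,"ay":0,"az":-5},{"fingers":-1,"x":0,"y":0.0001,"z":0,"ax":0,"ay":0,"az":-5},{"fingers":-1,"x":0,"y":0,"z":-0.004,"ax":0,"ay":0,"az":0},{"fingers":-1,"x":0,"y":0,"z":-0.008,"ax":0,"ay":0,"az":0},{"fingers":-1,"x":0,"y":0,"z":-0.012,"ax":0,"ay":0,"az":0},{"fingers":-1,"x":0,"y":0,"z":-0.016,"ax":0,"ay":0,"az":0},{"fingers":-1,"x":0,"y":0,"z":-0.02,"ax":0,"ay":0,"az":0},{"fingers":-1,"x":0,"y":0,"z":-0.012,"ax":0,"ay":0,"az":0},{"fingers":-1,"x":0,"y":0,"z":0,"ax":0,"ay":0,"az":0},{"fingers":-1,"x":0,"y":0,"z":0,"ax":0,"ay":0,"az":0}])

```text
clock: 21.52
tcp_pos: [0.5859, 0.0505, 0.2558]
orientation: [0.953, 2.992, 0.002]
contact_force: [0.8, -0.4, -1.1]
grip_width: 0.0222
gripper_force: 60.8
```

```bash
python3 -c "
from h import *
axis()
o=r.get_obs();R=Ro.from_rotvec(o['orientation']).as_matrix(); print('to stand',(R.T@(np.array([.4735,-.2820,.25])-o['tcp_pos'])-[.0012,0,0]).round(4))
f=r.grab_frame('wrist'); save('w6.png',f['frame'])"
```

```text
t 21.52 tip [0.5851 0.0513 0.1368] yaw 54.7 to-go tool [ 0.0008 -0.0004  0.0668] F [ 0.8  -0.42 -1.15] M [-0.005  0.031  0.002] q7 0.89 tilt 0.1
to stand [-0.1019 -0.3363  0.0053]
```

View pics/w6.png

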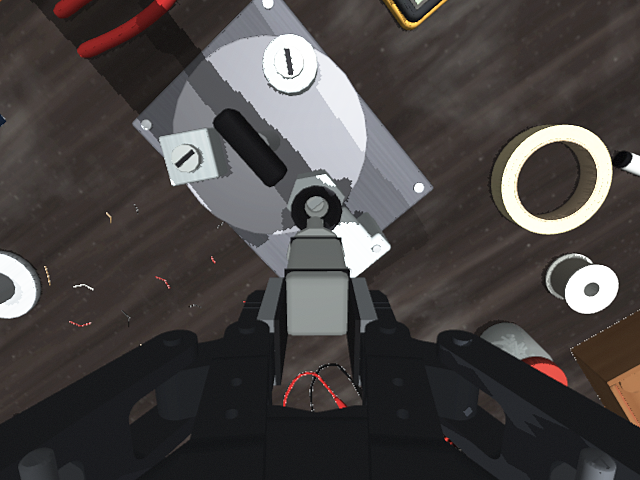

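The tool came out straight at (317,300), and the knob bar still points at the port at (316,205). Returning it to the stand.

arm_command(rows=[{"fingers":-1,"x":-0.0102,"y":-0.0336,"z":0,"ax":0,"ay":0,"az":0},{"fingers":-1,"x":-0.0102,"y":-0.0336,"z":0,"ax":0,"ay":0,"az":0},{"fingers":-1,"x":-0.0102,"y":-0.0336,"z":0,"ax":0,"ay":0,"az":0},{"fingers":-1,"x":-0.0102,"y":-0.0336,"z":0,"ax":0,"ay":0,"az":0},{"fingers":-1,"x":-0.0102,"y":-0.0336,"z":0,"ax":0,"ay":0,"az":0},{"fingers":-1,"x":-0.0102,"y":-0.0336,"z":0,"ax":0,"ay":0,"az":0},{"fingers":-1,"x":-0.0102,"y":-0.0336,"z":0,"ax":0,"ay":0,"az":0},{"fingers":-1,"x":-0.0102,"y":-0.0336,"z":0,"ax":0,"ay":0,"az":0},{"fingers":-1,"x":-0.0102,"y":-0.0336,"z":0,"ax":0,"ay":0,"az":0},{"fingers":-1,"x":-0.0102,"y":-0.0336,"z":0,"ax":0,"ay":0,"az":0}])

```text
clock: 22.4
tcp_pos: [0.4731, -0.2838, 0.2538]
orientation: [-0.952, -2.992, -0.0]
contact_force: [1.0, 0.3, -1.1]
grip_width: 0.0218
gripper_force: 60.8
```

arm_command(rows=[{"fingers":-1,"x":0,"y":0,"z":0,"ax":0,"ay":0,"az":0},{"fingers":-1,"x":0,"y":0,"z":0,"ax":0,"ay":0,"az":0},{"fingers":-1,"x":0,"y":0,"z":0,"ax":0,"ay":0,"az":0}])

```text
clock: 22.65
tcp_pos: [0.4743, -0.282, 0.2539]
orientation: [-0.953, -2.992, -0.001]
contact_force: [0.4, 0.0, -0.7]
grip_width: 0.022
gripper_force: 60.8
```

```bash
python3 -c "
from h import *
axis()
o=r.get_obs();R=Ro.from_rotvec(o['orientation']).as_matrix(); print('to stand',(R.T@(np.array([.4735,-.2820,.129])-o['tcp_pos'])-[.0012,0,0]).round(4))"
```

```text
t 22.65 tip [ 0.4731 -0.2812  0.1349] yaw 54.7 to-go tool [0.1015 0.3358 0.065 ] F [ 0.39  0.03 -0.67] M [ 0.015 -0.062  0.03 ] q7 1.54 tilt 0.12
to stand [-0.0008 -0.0004  0.1249]
```

Tip goes 0.135 → 0.085 above the rim, then in; check forces midway.

arm_command(rows=[{"fingers":-1,"x":-0.0008,"y":-0.0004,"z":0.025,"ax":0,"ay":0,"az":0},{"fingers":-1,"x":0,"y":0,"z":0.025,"ax":0,"ay":0,"az":0},{"fingers":-1,"x":0,"y":0,"z":0,"ax":0,"ay":0,"az":0},{"fingers":-1,"x":0,"y":0,"z":0.006,"ax":0,"ay":0,"az":0},{"fingers":-1,"x":0,"y":0,"z":0.006,"ax":0,"ay":0,"az":0},{"fingers":-1,"x":0,"y":0,"z":0.006,"ax":0,"ay":0,"az":0},{"fingers":-1,"x":0,"y":0,"z":0,"ax":0,"ay":0,"az":0}])

```text
clock: 23.23
tcp_pos: [0.475, -0.2831, 0.1865]
orientation: [-0.952, -2.993, -0.0]
contact_force: [0.9, 0.5, -0.7]
grip_width: 0.0222
gripper_force: 60.8
```

```bash
python3 -c "
from h import *
avg(3);axis()"
```

```text
avg F,M [ 0.13  -0.666 -0.688 -0.007 -0.017 -0.007] sd [0.034 0.341 0.342 0.019 0.024 0.024]
t 23.38 tip [ 0.4745 -0.2831  0.0684] yaw 54.7 to-go tool [ 0.1037  0.3365 -0.0016] F [ 0.08 -1.1  -1.14] M [-0.    -0.05   0.025] q7 1.6 tilt 0.05
```

arm_command(rows=[{"fingers":-1,"x":0,"y":0,"z":0.015,"ax":0,"ay":0,"az":0},{"fingers":-1,"x":0,"y":0,"z":0.015,"ax":0,"ay":0,"az":0},{"fingers":-1,"x":0,"y":0,"z":0.015,"ax":0,"ay":0,"az":0},{"fingers":-1,"x":0,"y":0,"z":0.007,"ax":0,"ay":0,"az":0},{"fingers":-1,"x":0,"y":0,"z":0.003,"ax":0,"ay":0,"az":0},{"fingers":-1,"x":0,"y":0,"z":0,"ax":0,"ay":0,"az":0},{"fingers":-1,"x":0,"y":0,"z":0,"ax":0,"ay":0,"az":0}])

```text
clock: 23.97
tcp_pos: [0.4755, -0.2839, 0.1326]
orientation: [0.953, 2.993, -0.0]
contact_force: [0.9, 0.3, -1.0]
grip_width: 0.0221
gripper_force: 60.8
```

```bash
python3 -c "
from h import *
avg(3);axis()"
```

```text
avg F,M [ 0.186 -0.529 -0.43   0.022 -0.021 -0.004] sd [0.188 0.743 0.372 0.012 0.025 0.04 ]
t 24.12 tip [ 0.4747 -0.2832  0.0137] yaw 54.7 to-go tool [ 0.104   0.3365 -0.0563] F [-0.04 -1.57 -0.91] M [ 0.038  0.009 -0.046] q7 1.64 tilt 0.09
```

arm_command(rows=[{"fingers":-1,"x":0,"y":0,"z":0.0015,"ax":0,"ay":0,"az":0},{"fingers":-1,"x":0,"y":0,"z":0.0015,"ax":0,"ay":0,"az":0},{"fingers":-1,"x":0,"y":0,"z":0.001,"ax":0,"ay":0,"az":0},{"fingers":-1,"x":0,"y":0,"z":0,"ax":0,"ay":0,"az":0}])

```text
clock: 24.45
tcp_pos: [0.4756, -0.2841, 0.1293]
orientation: [0.953, 2.992, 0.001]
contact_force: [-2.9, 1.8, 11.6]
grip_width: 0.0219
gripper_force: 62.3
```

```bash
python3 -c "
from h import *
avg(3);axis()"
```

```text
avg F,M [-2.1930e+00  1.6230e+00  1.1438e+01  4.3000e-01  6.5000e-01  1.0000e-02] sd [0.195 0.195 0.335 0.025 0.027 0.024]
t 24.6 tip [ 0.4748 -0.2834  0.0103] yaw 54.7 to-go tool [ 0.1042  0.3366 -0.0595] F [-2.46  1.53 10.97] M [ 0.411  0.686 -0.023] q7 1.65 tilt 0.1
```

Flange is seated (11 N up). Release gently and retreat.

arm_command(rows=[{"fingers":-0.3,"x":0,"y":0,"z":-0.001,"ax":0,"ay":0,"az":0},{"fingers":0,"x":0,"y":0,"z":0,"ax":0,"ay":0,"az":0},{"fingers":0.6,"x":0,"y":0,"z":0,"ax":0,"ay":0,"az":0},{"fingers":1,"x":0,"y":0,"z":0,"ax":0,"ay":0,"az":0},{"fingers":1,"x":0,"y":0,"z":0,"ax":0,"ay":0,"az":0},{"fingers":1,"x":0,"y":0,"z":-0.02,"ax":0,"ay":0,"az":0},{"fingers":1,"x":0,"y":0,"z":-0.035,"ax":0,"ay":0,"az":0},{"fingers":1,"x":0,"y":0,"z":-0.035,"ax":0,"ay":0,"az":0},{"fingers":1,"x":0,"y":0,"z":-0.03,"ax":0,"ay":0,"az":0},{"fingers":1,"x":0,"y":0,"z":0,"ax":0,"ay":0,"az":0}])

```text
clock: 25.43
tcp_pos: [0.4778, -0.2856, 0.2548]
orientation: [0.951, 2.984, -0.001]
contact_force: [1.1, -1.1, -0.5]
grip_width: 0.0853
gripper_force: 0.0
```

```bash
python3 -c "
from h import *
axis()
g=r.grab_frame('scene'); w=cloud(g)
m=(w[...,2]>.1)&(w[...,2]<.16)&(np.hypot(w[...,0]-.4735,w[...,1]+.2825)<.04); p=w[m]; print(len(p),p.min(0),p.max(0))
c=cv2.resize(g['frame'][190:400,220:500],(800,600),interpolation=cv2.INTER_CUBIC); save('end.png',c)"
```

```text
t 25.43 tip [ 0.4779 -0.2853  0.1358] yaw 54.7 to-go tool [0.1087 0.3361 0.0656] F [ 1.1  -1.07 -0.53] M [-0.035 -0.002 -0.004] q7 1.55 tilt 0.56
415 [ 0.45589977 -0.30221915  0.10002881] [ 0.48488079 -0.26802939  0.14621707]
```

View pics/end.png

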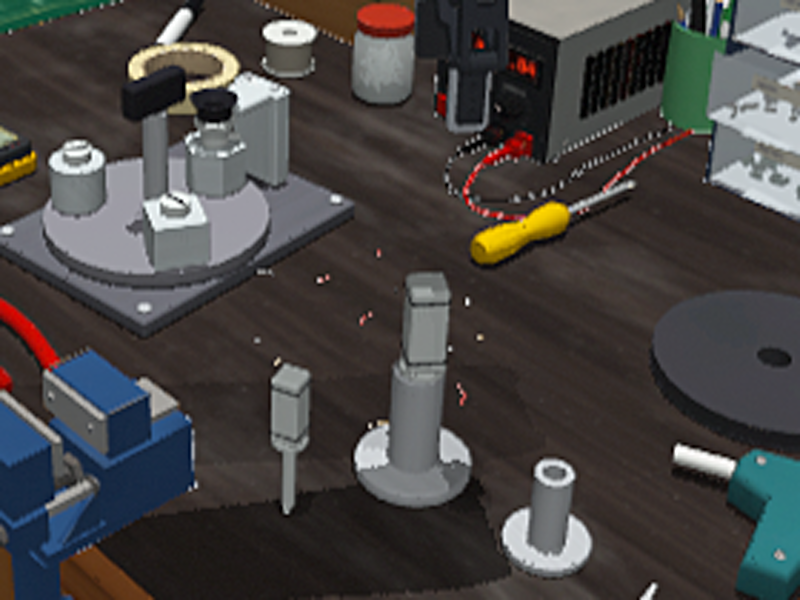

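The tool stands upright, home in its stand at (420,330), and the hexagonal can is under the port at (215,140). Handing in.

```bash
python3 -c "
from bench import r
print(r.hand_in())"
```

```text
the job is handed in; nothing more can be done
None
```

I handed the job in at about 25 s on the robot clock. The hexagonal can is under the port, and the tool is back upright and home in its stand, released. The screw felt up against its stop: turning torque climbed from about 0.05 to 0.18 N m, an estimated mount twist of 0.26 rad. The hand-in returned no verdict.

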